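# Rack the kettle's white-bladed scraper arm

### The job

Pick up the scraper arm with the white blade by its wet, slippery steel bar, gripping close to its balance point near the heavy bronze hub so that it hangs level (should it droop in a low trial lift, set it down and shift your grip), and hold it level for a moment. Carry it level to the blue cradle and set it down without dropping it, hub flat inside the walled nest and bar between the ears of the fork, then let go. Leave the arm with the red blade alone.

Things in the scene. Friction and masses are not known exactly. Their poses are not given: they have to be found in the camera images.
- scraper_white: Arm to rack; sizes in mm: bronze hub (50 diameter, 40 tall), bar 16 wide, 18 tall, white blade (70 wide, 40 tall, 14 thick). Origin on the bar's line at the underside of hub and blade; x along the bar to the hub (starts away from the robot, within 20 deg), z up. Hub axis x=+120, blade x=-135, bar 14 to 32 up, free from x=+95 to -128. 0.6 to 0.8 kg; balances at x=+57 to +73: grip within +35 to +95.
- scraper_red: A second scraper arm lying on the table, of the same shape, size and axes but with a red blade: leave it where it lies.
- cradle: Blue steel cradle, fixed, 260 mm long, 90 wide. Origin at table height, x from fork to nest (away from the robot, within 20 deg), z up. A seated arm has the same axes, its origin 20 higher. Fork at x=-70, 12 thick: its saddle, 34 above the table, carries the bar between two ears 44 apart that rise to 55. Between fork and nest only an 8 thick base plate; the blade hangs beyond the fork.
- nest (a point): Where the middle of the hub's underside belongs: centre of the nest's grey pad, 20 mm above the table, at x=+120 in the cradle's frame, with its axes. Walls 6 thick rise to 40 above the table at both sides (76 apart, from 15 short of this point onward) and across the far end (38 beyond it); the side towards the fork is open.

How it is judged:
By the outcome, as a careful person would: the job done as asked, in the order asked, and still so for the second after the job is handed in, with the robot touching nothing.
It also fails if it takes over 40 s, if anything falls off the work surface, if the arm or the gripper's body presses on something with over 40 N, if the wrist force passes 120 N, or if a joint passes its speed limit or range.

### The arm

A 6-joint arm with a two-finger parallel gripper is mounted at the origin on the work surface. World frame = base frame: x ahead of the robot, y to its left, z up, the work surface at z = 0. Lengths are in m, angles in rad, forces in N, time in s.
With the tool pointing down it reaches from about 0.35 to 0.975 m from the base axis. Payload 4.9 kg.
Tool frame: the origin (TCP) lies midway between the tips of the shut fingers; the grasp point (between the pads) lies 19 mm behind it (manip.pinch_z is the distance from the TCP to the grasp point, in m); z points along the fingers, y is the direction in which the jaws open and shut (so a half turn about z gives the same grasp; the last joint's range is limited). The gripper opens to 85 mm and grips with 20 to 120 N. Pads are 22 mm wide; open, the fingers measure 114 mm over their backs; the gripper's body (76 mm by 85 mm) begins 54 mm behind the grasp point. The pads swing forward as they close: fully open they stand 13 mm farther back than shut.
Start: joints at [-1.225, 0.053, 1.613, -0, 1.476, -0.119], TCP at [0.28, -0.559, 0.231] pointing down, gripper open.
Joint ranges: [-3.01, 3.01], [-1.01, 2.22], [0.06, 2.58], [-1.02, 4.17], [0.09, 2.62], [-3.14, 3.14]. Speed limits (rad/s): [2.57, 2.57, 3.14, 3.14, 3.14, 3.14].

### API

Orientations are given as a unit quaternion [w, x, y, z].
In Python, from plant import manip gives the robot as it stands.
- The arm moves only by the tool drive_tool, never from a script. Its argument "commands" is text: rows parted by semicolons, each of 5 numbers parted by spaces: the finger opening in mm, from 0 to 85.4, then the shift along the tool's x, y, z in units of 30 mm (1.0 is 30 mm), then the turn about the tool's z in degrees. A call has exactly 8 rows; each row shifts and turns the commanded pose from where the row before left it, along the tool's axes as they then stand; what a row does not reach is not made up. A row lasts 1/8 s, in which the tool goes at most 62.5 mm and 10.7 degrees, less where a joint would pass 70% of its speed; a pose out of reach is approached as far as the arm can. A call is refused whole if a number of a shift passes 1 or a number of a turn 10.7, either way. A call with a gripper value outside its range is refused whole. The fingers move at their own pace and stop on an object; the grip force is fixed at half the most. Time passes only in rows, so rows that do not move let the fingers close, or fill a call up. It gives the time, the measured TCP pose, the force and the opening at its end, in the units of the state.
- manip.state(): the state, without advancing time (a new reading comes with each control period).
- manip.grab_frame(name): name is "side" or "top"; returns the picture (384x512x3 uint8, red, green, blue); there is no depth.
- manip.camera_params(name): a dict with "fx", "fy", "cx", "cy" (pixels), "xyz" and "orientation" of the camera in the world. Camera axes: x right, y down, z forward; pixel columns grow to the right and rows downward; lengths in m; the calibration is good to about 2 mm. A picture is of the moment at which its call begins. camera_params takes no time and is no camera call.
- manip.job_done(): hands the job in, once; it reports no verdict.
The state is a dict: "time": time; "joint_pos": joint angles; "joint_vel": joint speeds; "joint_efforts": joint torques, N m; "tool_pos": TCP position; "tool_rot": TCP orientation; "contact_force": force on the tool from outside, world axes, zero at the start; "ft_torque": the same for the moment, N m; "gripper_width": opening from 0.0 (shut) to 1.0 (fully open).
Only numpy, scipy, OpenCV 4.12 (cv2) and the standard library are available. Lean on these libraries where they do the work, as an engineer would, in place of code of your own. Each camera call takes 0.05 s, during which the arm holds its last target. There are 200 camera calls.

## Working session

There is one attempt and no reset: what is moved stays moved. The work goes in short steps, Python scripts to look and compute and a tool call to move; the robot and the scene stay as the last step left them, time stands still between calls to the robot, and variables do not carry over. Pictures are saved under pics/ and viewed, about 8 in all and at most 12, crops included, and the job is handed in when it is done.

Besides the shell and the picture viewer there is one more tool, called after ">>>" as name(argument=value, ...) on one line, values as JSON. drive_tool: Moves the arm, as the interface text tells. Its arguments: {"type":"object","properties":{"commands":{"type":"string"}},"required":["commands"]}

```bash
mkdir -p pics; ls
python3 - <<'E'
from plant import manip
import cv2
for n in("side","top"):
    f=manip.grab_frame(n); cv2.imwrite(f"pics/{n}0.png",f[:,:,::-1]); print(n,manip.camera_params(n))
print(manip.state(), manip.pinch_z)
E
```

```text
pics
side {'fx': 369.48798576727756, 'fy': 369.48798576727756, 'cx': 259.91936625192494, 'cy': 185.5421153990648, 'xyz': array([ 0.47492564, -0.71975225,  0.49933833]), 'orientation': array([-0.48155538,  0.87392463, -0.06085324,  0.02563302])}
top {'fx': 496.9418857207369, 'fy': 496.9418857207369, 'cx': 250.73904409438865, 'cy': 192.32593748375828, 'xyz': array([ 0.50499222, -0.0179493 ,  1.13089371]), 'orientation': array([ 0.02954058, -0.70126923,  0.71193899, -0.02217428])}
{'time': 0.1, 'joint_pos': array([-1.22498444e+00,  5.33135910e-02,  1.61415102e+00,  7.88230349e-06,
        1.47600771e+00, -1.19003752e-01]), 'joint_vel': array([ 0.00144465, -0.00129417, -0.00079127, -0.00109009,  0.00027957,
        0.00028307]), 'joint_efforts': array([ 5.26015010e-04, -3.94903743e+01, -3.71363533e+01, -5.20926619e-05,
        3.89128589e-03,  9.65722734e-06]), 'tool_pos': array([ 0.2799693 , -0.55815655,  0.23017525]), 'tool_rot': array([-9.34239161e-04,  9.73114302e-01,  2.30320803e-01, -1.02454572e-04]), 'contact_force': array([-0.57147588,  0.37240092,  0.03325029]), 'ft_torque': array([0.0290521 , 0.01716774, 0.03737952]), 'gripper_width': 1.0002662416279957} 0.0187
```

View pics/top0.png

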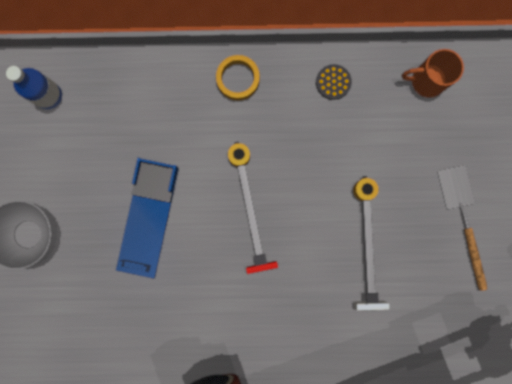

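View pics/side0.png

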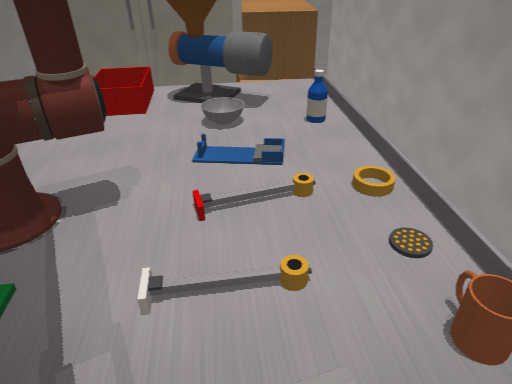

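The top view shows the white arm with its hub near (367,189) and blade near (372,306). The red arm is at (239,154) to (262,267). The cradle's nest is near (155,182) and its fork near (135,266). The side view shows the white hub at (294,272), its blade at (145,290), the nest at (270,152) and the fork at (202,150).

```bash
cat > h.py <<'E'
import numpy as np, cv2
from scipy.spatial.transform import Rotation as R
from plant import manip
def cam(n):
    p=manip.camera_params(n); q=np.array(p['orientation']); return p,R.from_quat(q[[1,2,3,0]]).as_matrix()
def ray(n,uv):
    p,M=cam(n); d=M@np.array([(uv[0]-p['cx'])/p['fx'],(uv[1]-p['cy'])/p['fy'],1]); return p['xyz'],d/np.linalg.norm(d)
def plane(n,uv,z):
    o,d=ray(n,uv); return o+d*(z-o[2])/d[2]
def tri(a,b):
    (o1,d1),(o2,d2)=ray("top",a),ray("side",b)
    A=np.stack([d1,-d2],1); s=np.linalg.lstsq(A,o2-o1,rcond=None)[0]
    p,q=o1+s[0]*d1,o2+s[1]*d2; return (p+q)/2,np.linalg.norm(p-q)
def proj(n,P):
    p,M=cam(n); c=M.T@(np.array(P)-p['xyz']); return np.array([p['fx']*c[0]/c[2]+p['cx'],p['fy']*c[1]/c[2]+p['cy']])
E
python3 - <<'E'
from h import *
t=cv2.imread("pics/top0.png"); s=cv2.imread("pics/side0.png")
def crop(im,x,y,w,h,k): return cv2.resize(im[y:y+h,x:x+w],None,fx=k,fy=k,interpolation=cv2.INTER_CUBIC)
# canvas 800x600
c=np.zeros((600,800,3),np.uint8)
def put(im,x,y): c[y:y+im.shape[0],x:x+im.shape[1]]=im
put(crop(t,110,150,75,135,4),0,0)      #300x540
put(crop(t,345,170,50,150,4),300,0)     #200x600
put(crop(s,190,130,100,40,3),500,0)    #300x120
put(crop(s,130,250,100,75,3),500,130)  #300x225
put(crop(s,230,250,100,75,3),500,360)
cv2.imwrite("pics/crops.png",c)
hsv=lambda i:cv2.cvtColor(i,cv2.COLOR_BGR2HSV)
for n,im in(("top",t),("side",s)):
    H=hsv(im)
    for nm,lo,hi in(("orange",(12,120,90),(28,255,255)),("blue",(100,120,40),(125,255,255)),("white",(0,0,205),(180,60,255))):
        m=cv2.inRange(H,lo,hi); k,_,st,ce=cv2.connectedComponentsWithStats(m)
        for i in range(1,k):
            if st[i][4]>40: print(n,nm,st[i],ce[i].round(1),[np.round(v,1) for v in cv2.minAreaRect(np.argwhere(_==i)[:,::-1].astype(np.float32))])
E
```

```text
top orange [216  55  44  44 745] [237.5  76.6] [array([237.5,  76.5]), array([43., 43.]), np.float64(90.0)]
top orange [228 143  22  23 328] [238.5 154.3] [array([238.5, 154. ]), array([22., 21.]), np.float64(90.0)]
top orange [355 178  23  23 337] [365.9 188.8] [array([366., 189.]), array([22., 22.]), np.float64(90.0)]
top orange [465 229  21  61 453] [475.4 259.3] [array([475.2, 258.9]), array([62.6,  7.8]), np.float64(76.0)]
top blue [ 14  69  32  31 639] [30.8 84.4] [array([30.3, 83.9]), array([27.6, 28.8]), np.float64(35.5)]
top blue [133 158  44  33 259] [156.5 171.3] [array([154.8, 174.6]), array([40.9, 25.5]), np.float64(11.9)]
top blue [ 117  196   53   82 2876] [143.2 236. ] [array([143.2, 236.2]), array([38.1, 76.6]), np.float64(12.6)]
side orange [ 238    0   79   82 3348] [285.1  38.9] [array([277.1,  40.7]), array([75.6, 83.3]), np.float64(2.1)]
side orange [243  17   7  14  51] [244.7  24.8] [array([246. ,  23.5]), array([ 6., 13.]), np.float64(0.0)]
side orange [353 166  42  30 959] [373.4 180.4] [array([373.5, 180.5]), array([29., 41.]), np.float64(90.0)]
side orange [293 173  21  24 375] [302.9 185. ] [array([303. , 184.5]), array([23., 20.]), np.float64(90.0)]
side orange [280 255  29  36 742] [293.8 273.5] [array([294. , 272.5]), array([35., 28.]), np.float64(90.0)]
side blue [ 178   34   48   33 1261] [201.4  49.8] [array([200.8,  49.5]), array([46.6, 30.2]), np.float64(3.9)]
side blue [308  76  20  24 330] [317.7  89.6] [array([318.3,  88.1]), array([18.4, 23.3]), np.float64(8.1)]
side blue [307 115  18   8  97] [315.4 118.9] [array([315.4, 118.8]), array([17.2,  6.6]), np.float64(3.4)]
side blue [ 193  134   91   31 1407] [237.9 153.3] [array([238.2, 149.3]), array([89.5, 27.5]), np.float64(2.6)]
side white [138 268  12  31 224] [143.2 283.3] [array([143.1, 282.9]), array([ 7.4, 31.3]), np.float64(8.1)]
```

View pics/crops.png

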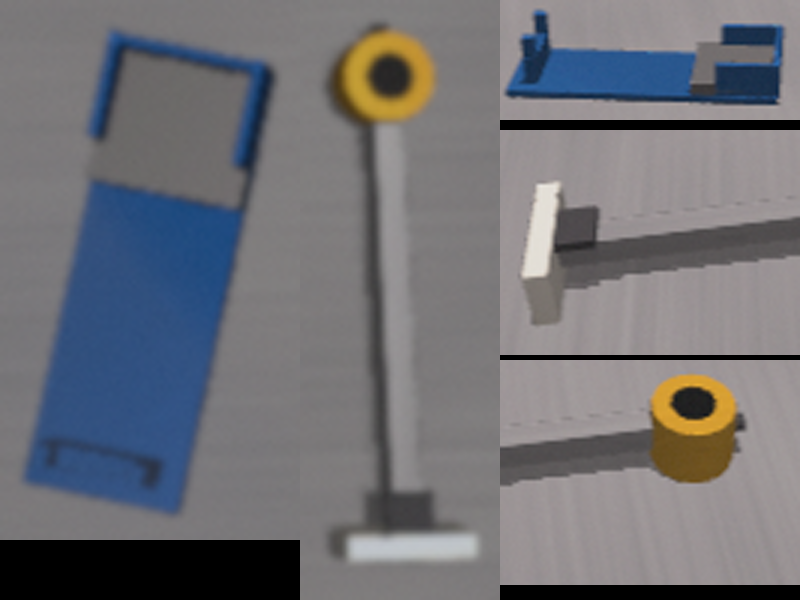

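Run:
```python
from h import *
np.set_printoptions(precision=4,suppress=True)
t=lambda x,y,ox,oy:(ox+x/4-.4,oy+y/4-.4)
s=lambda x,y,ox,oy:(ox+x/3-.3,oy+y/3-.3)
hT=t(91,76,345,170);bT=t(113,546,345,170)
hS=s(193,43,230,250);bS=(143.6,283.3)
for nm,a,b in(("hub",hT,hS),("blade",bT,bS)):
    print(nm,tri(a,b),plane("top",a,.04),plane("side",b,.04))
h=plane("top",hT,.04);b=plane("top",bT,.04);d=(h-b)[:2];print("len",np.linalg.norm(d),"yaw",np.degrees(np.arctan2(d[1],d[0])))
c={'C1':((177.6,166.1),(283.3,151.3)),'C2':((137.6,157.6),(283.7,138.7))}
for k,(a,bb) in c.items(): print(k,tri(a,bb),plane("top",a,.04))
n1=plane("top",t(25,482,110,150),.008);n2=plane("top",t(180,513,110,150),.008)
p1=plane("top",t(90,180,110,150),.02);p2=plane("top",t(241,208,110,150),.02)
C1=plane("top",c['C1'][0],.04);C2=plane("top",c['C2'][0],.04)
print("near",n1,n2,np.linalg.norm(n1-n2),"pad",p1,p2,np.linalg.norm(p1-p2),"farw",np.linalg.norm(C1-C2))
f=(C1+C2)/2;n=(n1+n2)/2;d=(f-n)[:2];u=d/np.linalg.norm(d)
print("L",np.linalg.norm(d),"yaw",np.degrees(np.arctan2(u[1],u[0])),"yaw from widths",[np.degrees(np.arctan2(-v[0],v[1])) for v in(n1-n2,p1-p2,C2-C1)])
N=f[:2]-.044*u;print("nest",N,"from near",n[:2]+u*.216)
for k,P in (("earL",N-.19*u+.022*np.array([-u[1],u[0]])),("earR",N-.19*u-.022*np.array([-u[1],u[0]]))): print(k,proj("top",[*P,.055]),proj("side",[*P,.055]))
```

```text
hub (array([ 0.5888, -0.263 ,  0.0416]), np.float64(0.0006264509026777633)) [ 0.5893 -0.2634  0.04  ] [ 0.5889 -0.2614  0.04  ]
blade (array([ 0.3343, -0.2676,  0.0385]), np.float64(0.000206824494498718)) [ 0.3346 -0.2672  0.04  ] [ 0.3347 -0.269   0.04  ]
len 0.2546415636331676 yaw 0.8447214359309058
C1 (array([0.6462, 0.1529, 0.0453]), np.float64(0.002260412183366583)) [0.6457 0.1539 0.04  ]
C2 (array([0.6658, 0.2428, 0.0394]), np.float64(0.0007826834980492193)) [0.6661 0.2426 0.04  ]
near [0.4169 0.2988 0.008 ] [0.3984 0.2115 0.008 ] 0.08915878210717786 pad [0.5855 0.2596 0.02  ] [0.5685 0.1747 0.02  ] 0.08661114040509398 farw 0.09110359685924098
L 0.2547069881088974 yaw -12.910317749609277 yaw from widths [np.float64(-11.931067864278695), np.float64(-11.352169496709783), np.float64(-12.944933774417676)]
nest [0.613  0.2081] from near [0.6182 0.2069]
earL [122.1477 264.3026] [202.4547 135.0243]
earR [142.0039 268.627 ] [198.9049 141.6472]
```

The hub and blade tops triangulate at z of about 40 mm and 255 mm apart, as the text says. The cradle yaw is about -12.4° and the nest is near (0.615, 0.208). I'll turn the tool first, then move over the grip point at (0.534, -0.264).

>>> drive_tool(commands="85 0 0 0 8.6; 85 0 0 0 8.6; 85 0 0 0 8.6; 85 0.86 -0.97 0 0; 85 0.86 -0.97 0 0; 85 0.86 -0.97 0 0; 85 0.86 -0.97 0 0; 85 0.86 -0.97 0 0")

```text
time: 1.1
tool_pos: [0.4075, -0.41, 0.2307]
tool_rot: [-0.0, 1.0, 0.007, -0.0]
contact_force: [0.7, -0.9, 0.1]
gripper_width: 0.995
```

>>> drive_tool(commands="85 0.86 -0.97 0 0; 85 0.86 -0.97 0 0; 85 0.86 -0.97 0 0; 85 0.86 -0.97 0 0; 85 0.86 -0.97 0.5 0; 85 0 0 1 0; 85 0 0 1 0; 85 0 0 1 0")

```text
time: 2.1
tool_pos: [0.5336, -0.2635, 0.1248]
tool_rot: [-0.0, 1.0, 0.007, -0.0]
contact_force: [0.8, -0.7, 0.2]
gripper_width: 0.993
```

```bash
cat >> h.py <<'E'
def st():
    s=manip.state(); q=s['tool_rot']; M=R.from_quat(q[[1,2,3,0]]).as_matrix()
    print("t",round(s['time'],2),"tcp",s['tool_pos'].round(4),"yaw",round(np.degrees(np.arctan2(M[1,0],M[0,0])),2),"tilt z",M[:,2].round(3),"F",s['contact_force'].round(1),"T",s['ft_torque'].round(2),"w",round(s['gripper_width'],3)); return s,M
E
python3 - <<'E'
from h import *
s,M=st()
f=manip.grab_frame("side")[:,:,::-1]; t=manip.grab_frame("top")[:,:,::-1]
c=np.hstack([cv2.resize(f[150:350,110:350],None,fx=2,fy=2),cv2.resize(t[130:330,320:470],None,fx=2,fy=2)])
cv2.imwrite("pics/pre.png",c)
tgt=np.array([.534,-.2636]);d=M.T@np.append(tgt-s['tool_pos'][:2],0);print("tool shift units",d/.03)
E
```

```text
t 2.1 tcp [ 0.5336 -0.2635  0.1248] yaw 0.86 tilt z [-0.001  0.    -1.   ] F [ 0.8 -0.7  0.2] T [0.01 0.02 0.05] w 0.993
tool shift units [ 1.22132307e-02  3.47432785e-03 -1.09668204e-05]
```

View pics/pre.png

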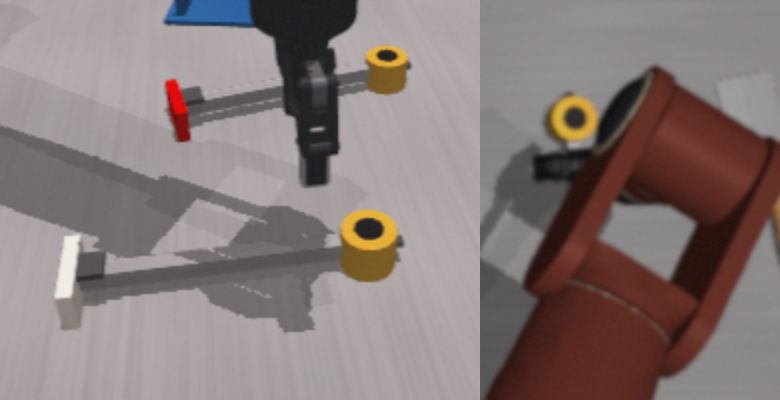

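The crop shows the fingers straddling the bar line short of the hub, which is at about (368,228), and nothing in the way. I'll descend 119 mm and close.

>>> drive_tool(commands="85 0 0 1 0; 85 0 0 1 0; 85 0 0 1 0; 85 0 0 0.6 0; 85 0 0 0.38 0; 85 0 0 0 0; 40 0 0 0 0; 0 0 0 0 0")

```text
time: 3.2
tool_pos: [0.5347, -0.2645, 0.0081]
tool_rot: [0.001, 1.0, 0.007, 0.001]
contact_force: [-0.2, 0.3, -0.7]
gripper_width: 0.6
```

>>> drive_tool(commands="0 0 0 0 0; 0 0 0 0 0; 0 0 0 0 0; 0 0 0 0 0; 0 0 0 -0.2 0; 0 0 0 -0.3 0; 0 0 0 -0.3 0; 0 0 0 0 0")

```text
time: 4.2
tool_pos: [0.5345, -0.2644, 0.032]
tool_rot: [0.001, 1.0, 0.007, 0.001]
contact_force: [-0.2, -0.1, -8.0]
gripper_width: 0.171
```

Run:
```python
from h import *
s,M=st()
f=manip.grab_frame("side")[:,:,::-1]
cv2.imwrite("pics/lift1.png",cv2.resize(f[200:340,110:350],None,fx=3,fy=3))
```

```text
t 4.2 tcp [ 0.5345 -0.2644  0.032 ] yaw 0.83 tilt z [ 0.002 -0.001 -1.   ] F [-0.2 -0.1 -8. ] T [-0.03 -0.06  0.04] w 0.171
```

View pics/lift1.png

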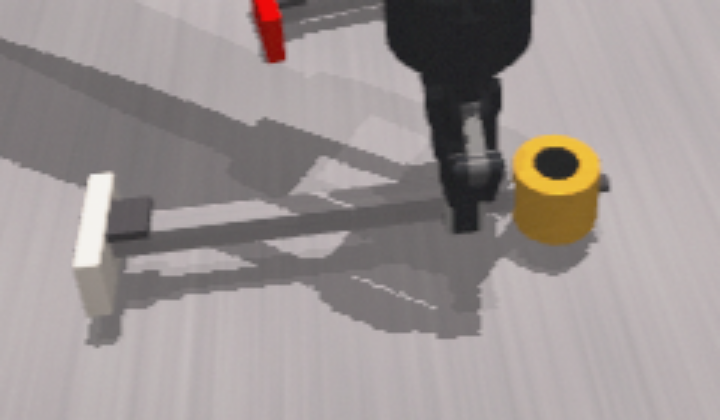

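```bash
cat >> h.py <<'E'
def tilt(f,xyh,xyb):
    # height of hub hole and blade-top centre from the side view, xy known; f is BGR
    H=cv2.cvtColor(f,cv2.COLOR_BGR2HSV); out=[]
    def zat(uv,xy):
        o,d=ray("side",uv); k=d[:2]@(np.array(xy)-o[:2])/(d[:2]@d[:2]); p=o+k*d; return p[2],np.linalg.norm(p[:2]-xy)
    def comp(m,xy,z):
        k,l,s,c=cv2.connectedComponentsWithStats(m); e=proj("side",[*xy,z]); i=[j for j in range(1,k) if s[j][4]>40]
        return c[min(i,key=lambda j:np.linalg.norm(c[j]-e))]
    hs=comp(cv2.inRange(H,(0,0,0),(180,255,50)) & cv2.dilate(cv2.morphologyEx(cv2.inRange(H,(12,120,90),(28,255,255)),cv2.MORPH_CLOSE,np.ones((15,15))),np.ones((1,1))),xyh,.065)
    bs=comp(cv2.inRange(H,(0,0,205),(180,60,255)),xyb,.065)
    zh,zb=zat(hs,xyh),zat(bs,xyb); print("hub",hs.round(1),np.round(zh,4),"blade",bs.round(1),np.round(zb,4),"droop deg (hub low +)",np.degrees(np.arctan2(zb[0]-zh[0],.255)))
E
python3 - <<'E'
from h import *
a=cv2.imread("pics/side0.png"); tilt(a,(.589,-.2625),(.3345,-.268))
tilt(manip.grab_frame("side")[:,:,::-1].copy(),(.589,-.2635),(.3345,-.269)); st()
E
```

```text
hub [294.1 264. ] [0.0412 0.0002] blade [143.2 283.3] [0.0394 0.0008] droop deg (hub low +) -0.41994982317374957
hub [294.9 254.3] [0.0647 0.0001] blade [140.3 273.3] [0.0633 0.0008] droop deg (hub low +) -0.30288026893605535
t 4.3 tcp [ 0.5339 -0.264   0.031 ] yaw 0.83 tilt z [ 0. -0. -1.] F [-0.8  0.9 -6.8] T [-0.02 -0.03  0.02] w 0.175
```

Both ends rose about 24 mm, so the arm is level to 0.1° against its resting reading. I'll lift higher, hold it there, then carry.

>>> drive_tool(commands="0 0 0 -0.2 0; 0 0 0 -0.4 0; 0 0 0 -0.5 0; 0 0 0 -0.5 0; 0 0 0 -0.5 0; 0 0 0 -0.4 0; 0 0 0 -0.2 0; 0 0 0 0 0")

```text
time: 5.3
tool_pos: [0.5341, -0.2641, 0.1124]
tool_rot: [0.0, 1.0, 0.007, 0.0]
contact_force: [0.0, 0.3, -7.3]
gripper_width: 0.177
```

>>> drive_tool(commands="0 0 0 0 0; 0 0 0 0 0; 0 0 0 0 0; 0 0 0 0 0; 0 0 0 0 0; 0 0 0 0 0; 0 0 0 0 0; 0 0 0 0 0")

```text
time: 6.3
tool_pos: [0.5339, -0.264, 0.1119]
tool_rot: [0.0, 1.0, 0.007, 0.0]
contact_force: [-0.4, -0.4, -6.8]
gripper_width: 0.173
```

Run:
```python
from h import *
tilt(manip.grab_frame("side")[:,:,::-1].copy(),(.589,-.2635),(.3345,-.269)); st()
```

```text
hub [296.4 216.3] [0.1452 0.0005] blade [130.3 234.7] [0.1438 0.0009] droop deg (hub low +) -0.3014967293365571
t 6.35 tcp [ 0.5339 -0.264   0.1119] yaw 0.83 tilt z [ 0. -0. -1.] F [-0.2  0.  -7.5] T [0.03 0.01 0.03] w 0.173
```

Still level after a hold of over 1 s. Carrying now.

>>> drive_tool(commands="0 0 -0.15 0 0; 0 0 -0.35 0 0; 0 0 -0.55 0 0; 0 0 -0.75 0 0; 0 0.15 -0.8 0 0; 0 0.2 -0.8 0 0; 0 0.2 -0.8 0 0; 0 0.2 -0.8 0 0")

```text
time: 7.35
tool_pos: [0.554, -0.1113, 0.1119]
tool_rot: [-0.0, 1.0, 0.008, -0.0]
contact_force: [0.4, -0.0, -6.7]
gripper_width: 0.172
```

>>> drive_tool(commands="0 0.2 -0.8 0 0; 0 0.19 -0.8 0 0; 0 0 -0.8 0 0; 0 0 -0.8 0 0; 0 0 -0.8 0 0; 0 0 -0.8 0 0; 0 0 -0.8 0 0; 0 0 -0.8 0 0")

```text
time: 8.35
tool_pos: [0.5623, 0.0807, 0.1119]
tool_rot: [-0.0, 1.0, 0.008, -0.0]
contact_force: [0.5, 0.2, -7.0]
gripper_width: 0.175
```

>>> drive_tool(commands="0 0 -0.8 0 0; 0 0 -0.8 0 0; 0 0 -0.8 0 0; 0 0 -0.8 0 0; 0 0 -0.7 0 0; 0 0 -0.5 0 0; 0 0 -0.3 0 0; 0 0 0 0 0")

```text
time: 9.35
tool_pos: [0.561, 0.2198, 0.1119]
tool_rot: [0.0, 1.0, 0.008, -0.0]
contact_force: [-0.2, -0.2, -7.0]
gripper_width: 0.174
```

>>> drive_tool(commands="0 0 0 0 1; 0 0 0 0 2.2; 0 0 0 0 2.4; 0 0 0 0 2.4; 0 0 0 0 2.2; 0 0 0 0 2; 0 0 0 0 1; 0 0 0 0 0")

```text
time: 10.35
tool_pos: [0.5611, 0.2193, 0.1119]
tool_rot: [0.0, 0.994, -0.108, -0.0]
contact_force: [-0.5, 0.4, -6.8]
gripper_width: 0.175
```

Run:
```python
from h import *
s,M=st()
f=manip.grab_frame("side")[:,:,::-1].copy();t=manip.grab_frame("top")[:,:,::-1].copy()
u=M[:2,0]; p=s['tool_pos'][:2]; tilt(f,p+.055*u,p-.2*u)
cv2.imwrite("pics/over.png",np.hstack([cv2.resize(f[60:200,150:320],(510,420)),cv2.resize(t[130:330,80:215],(284,420))]))
print(f.mean())
```

```text
t 10.35 tcp [0.5611 0.2193 0.1119] yaw -12.39 tilt z [-0. -0. -1.] F [-0.5  0.4 -6.8] T [-0.04 -0.05  0.01] w 0.175Traceback (most recent call last):
  File "<stdin>", line 4, in <module>
  File "h.py", line 27, in tilt
    hs=comp(cv2.inRange(H,(0,0,0),(180,255,50)) & cv2.dilate(cv2.morphologyEx(cv2.inRange(H,(12,120,90),(28,255,255)),cv2.MORPH_CLOSE,np.ones((15,15))),np.ones((1,1))),xyh,.065)
  File "h.py", line 26, in comp
    return c[min(i,key=lambda j:np.linalg.norm(c[j]-e))]
             ~~~^^^^^^^^^^^^^^^^^^^^^^^^^^^^^^^^^^^^^^^
ValueError: min() iterable argument is empty
```

```bash
sed -i 's/s\[j\]\[4\]>40/s[j][4]>12/' h.py
python3 - <<'E'
from h import *
s,M=st()
f=manip.grab_frame("side")[:,:,::-1].copy();t=manip.grab_frame("top")[:,:,::-1].copy()
cv2.imwrite("pics/over.png",np.hstack([cv2.resize(f[60:200,150:320],(510,420)),cv2.resize(t[130:330,80:215],(284,420))]))
u=M[:2,0]; p=s['tool_pos'][:2]; tilt(f,p+.055*u,p-.2*u)
E
```

```text
t 10.45 tcp [0.5611 0.2194 0.1119] yaw -12.37 tilt z [-0. -0. -1.] F [ 0.8  0.7 -5.9] T [-0.03 -0.02 -0.01] w 0.176
hub [268.  109.2] [0.1453 0.0006] blade [174.9 106.8] [0.1474 0.0017] droop deg (hub low +) 0.46414145702963094
```

View pics/over.png

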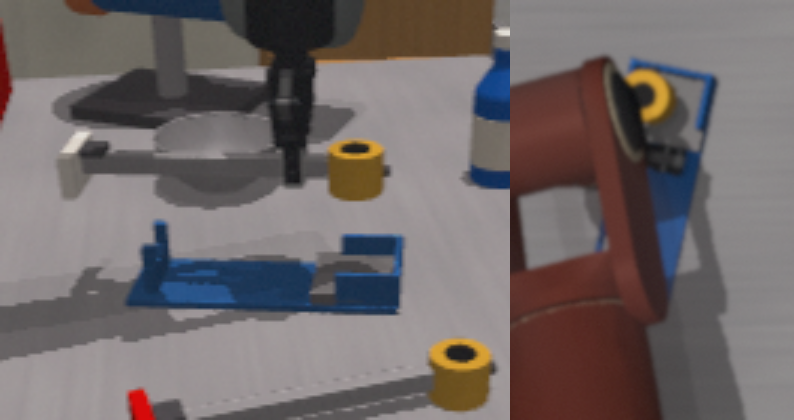

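Over the cradle the arm hangs level: hub at (355,168) and blade at (73,165) in the side crop, with the hub above the nest in the top view. Seating should come at a TCP height of about 0.028. I'll descend 72 mm, then take small steps.

>>> drive_tool(commands="0 0 0 -0 0; 0 0 0 0.3 0; 0 0 0 0.5 0; 0 0 0 0.5 0; 0 0 0 0.5 0; 0 0 0 0.4 0; 0 0 0 0.2 0; 0 0 0 0 0")

```text
time: 11.55
tool_pos: [0.5608, 0.2194, 0.0394]
tool_rot: [0.0, 0.994, -0.108, -0.0]
contact_force: [-0.0, -0.8, -5.7]
gripper_width: 0.176
```

Run:
```python
from h import *
s,M=st()
f=manip.grab_frame("side")[:,:,::-1].copy();t=manip.grab_frame("top")[:,:,::-1].copy()
cv2.imwrite("pics/near.png",np.hstack([cv2.resize(f[100:180,160:310],(600,320),interpolation=cv2.INTER_CUBIC),cv2.resize(t[140:220,110:160],(200,320),interpolation=cv2.INTER_CUBIC)]))
u=M[:2,0]; p=s['tool_pos'][:2]; tilt(f,p+.055*u,p-.2*u)
```

```text
t 11.55 tcp [0.5608 0.2194 0.0394] yaw -12.37 tilt z [-0.001 -0.    -1.   ] F [-0.  -0.8 -5.7] T [-0.   -0.06  0.06] w 0.176
hub [267.9 134.2] [0.0732 0.0008] blade [178.  131.5] [0.0749 0.001 ] droop deg (hub low +) 0.36621483505407565
```

View pics/near.png

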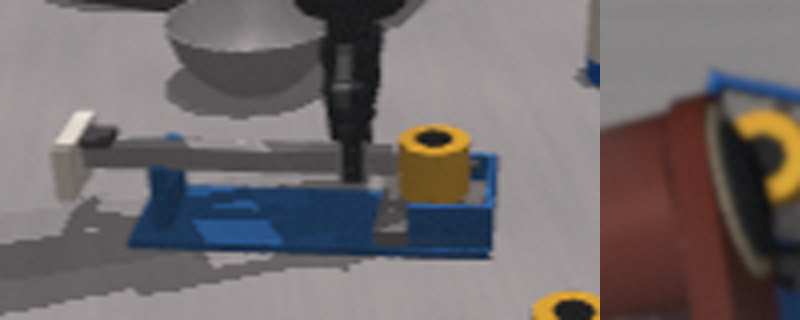

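The hub (434,165) sits inside the walls with a gap to the far wall, and the bar lies between the two ears at (165,160). I'll lower it gently to contact.

>>> drive_tool(commands="0 0 0 0.1 0; 0 0 0 0.1 0; 0 0 0 0.08 0; 0 0 0 0.05 0; 0 0 0 0.05 0; 0 0 0 0 0; 0 0 0 0 0; 0 0 0 0 0")

```text
time: 12.65
tool_pos: [0.5612, 0.2195, 0.0287]
tool_rot: [-0.0, 0.994, -0.108, 0.0]
contact_force: [1.4, -0.9, -6.7]
gripper_width: 0.172
```

>>> drive_tool(commands="0 0 0 0.03 0; 0 0 0 0.03 0; 0 0 0 0 0; 0 0 0 0 0; 0 0 0 0 0; 0 0 0 0 0; 0 0 0 0 0; 0 0 0 0 0")

```text
time: 13.65
tool_pos: [0.5613, 0.2195, 0.0275]
tool_rot: [-0.0, 0.994, -0.108, 0.0]
contact_force: [-5.0, -2.3, 4.7]
gripper_width: 0.169
```

Contact is made: the vertical force went from -6.7 to +4.7 N at the expected height. Releasing.

>>> drive_tool(commands="25 0 0 0 0; 35 0 0 0 0; 60 0 0 0 0; 70 0 0 0 0; 70 0 0 0 0; 70 0 0 0 0; 70 0 0 -0.2 0; 70 0 0 -0.4 0")

```text
time: 14.65
tool_pos: [0.5607, 0.2194, 0.0449]
tool_rot: [0.0, 0.994, -0.108, -0.0]
contact_force: [0.9, -0.5, 0.5]
gripper_width: 0.818
```

>>> drive_tool(commands="70 0 0 -0.6 0; 70 0 0 -1 0; 70 0 0 -1 0; 70 0 0 -1 0; 70 0 0 -1 0; 70 0 0 -1 0; 70 0 0 -0.5 0; 70 0 0 0 0")

```text
time: 15.65
tool_pos: [0.5618, 0.2197, 0.2297]
tool_rot: [-0.001, 0.994, -0.108, 0.002]
contact_force: [-0.2, 0.4, -0.9]
gripper_width: 0.819
```

>>> drive_tool(commands="70 0 0.5 0 0; 70 0 1 0 0; 70 0 1 0 0; 70 0 1 0 0; 70 0 1 0 0; 70 0 1 0 0; 70 0 0.5 0 0; 70 0 0 0 0")

```text
time: 16.65
tool_pos: [0.522, 0.0429, 0.2268]
tool_rot: [-0.0, 0.994, -0.109, -0.001]
contact_force: [-0.1, 1.0, 0.8]
gripper_width: 0.821
```

Run:
```python
from h import *
s,M=st()
f=manip.grab_frame("side")[:,:,::-1].copy();t=manip.grab_frame("top")[:,:,::-1].copy()
cv2.imwrite("pics/end.png",np.hstack([cv2.resize(f[110:220,160:320],(480,330),interpolation=cv2.INTER_CUBIC),cv2.resize(t[140:300,100:255],(320,330),interpolation=cv2.INTER_CUBIC)]))
u=M[:2,0]; n=np.array([.615,.2078]); tilt(f,n,n-.255*u)
```

```text
t 16.65 tcp [0.522  0.0429 0.2268] yaw -12.47 tilt z [-0.001  0.    -1.   ] F [-0.1  1.   0.8] T [ 0.01 -0.04 -0.  ] w 0.821
hub [268.2 138.1] [0.0612 0.0003] blade [177.9 136.5] [0.0596 0.0019] droop deg (hub low +) -0.37337701362413456
```

View pics/end.png

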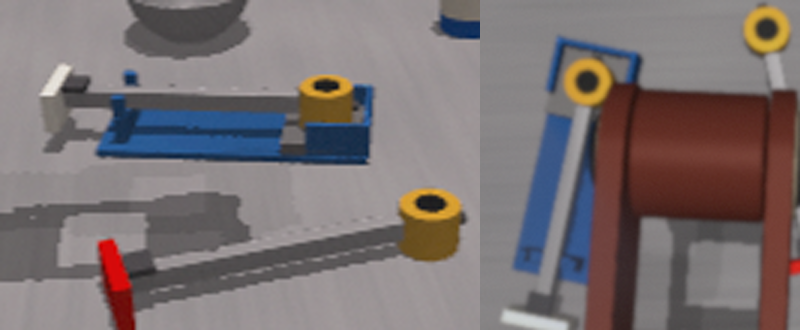

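The final picture shows the hub (587,80) centred between the nest walls, and the bar between the ears at (527,255) and (578,260). The hub and blade tops stand at 61 and 60 mm, where 60 is right. The robot is clear and the red arm is unmoved.

```bash
python3 -c "
from plant import manip
print(manip.job_done())"
```

```text
the job is handed in; nothing more can be done
None
```

The white-bladed arm is seated in the blue cradle, released, and the job is handed in; the simulated clock read 16.65 s at the last check.

- **Grasp and lift:** I gripped the bar at about x=+65. The low trial lift showed no droop, so no regrip was needed. It stayed level through a hold of over 1 s.
- **Carry and set-down:** I carried it level and lowered it in small steps until the vertical force changed from −6.7 to +4.7 N at the expected height. Then I let go and moved the robot clear.
- **Last checks:** The side camera put the hub top at 61 mm and the blade top at 60 mm, against an expected 60. The pictures showed the hub inside the walls about 11 mm from the far wall, the bar between the ears, and the red arm not visibly moved.
- **Disagreements:**
  - The cradle's measured length was 255 mm instead of 260.
  - Its yaw estimates ranged from −11.4° to −12.9°; I used −12.4°.
  - The level readings scattered by up to 0.5°.

  I judged these small against the roughly 13 mm of clearance.

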